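# Unload a carrying stand: locking bar, cutter, packing block, riser

### The arm

A 6-joint arm with a two-finger parallel gripper is mounted at the origin on a cart in front of the work surface, level with it; the furniture and walls round the work are solid. World frame = base frame: x ahead of the robot, y to its left, z up, the work surface at z = 0. Lengths are in mm, angles in degrees, forces in N, time in s.
With the tool pointing down it reaches from about 300 to 825 mm from the base axis. Payload 5.4 kg.
Tool frame: the origin (TCP) lies midway between the tips of the shut fingers; the grasp point (between the pads) lies 19 mm behind it; z points along the fingers, x is the direction in which the jaws open and shut, and the axes are right-handed (so a half turn about z gives the same grasp; the last joint's range is limited). The gripper opens to 92 mm and grips with 3 to 60 N. Pads are 20 mm wide; open, the fingers measure 128 mm over their backs; the gripper's body (75 mm by 189 mm) begins 69 mm behind the grasp point.
Start: joints at [-83.772, 9.076, 91.501, -0, 79.423, -12.038], TCP at [180.197, -546.018, 214.601] pointing down, gripper open.
Joint ranges: [-166.64, 166.64], [-54.1, 131.32], [10.49, 154.53], [-73.88, 253.88], [9.74, 151.15], [-171.62, 171.62]. Speed limits (degrees/s): [147.25, 147.25, 180, 180, 180, 180].

### API

Orientations are given as [roll, pitch, yaw] about the fixed x, y, z axes, in that order (R = Rz(yaw) Ry(pitch) Rx(roll)).
In Python, from plant import status, eyes, job_done gives the robot as it stands.
- The arm moves only by the tool move_arm, never from a script. Its argument "series" is one flat list of numbers, 5 for each row, row after row: the shift along the world's x, y, z in units of 30 mm (1.0 is 30 mm), then the turn about the world's z in units of 8 degrees (1.0 is 8 degrees), then the opening, from 0 (shut) to 1 (fully open). In form: [tx, ty, tz, spin, gripper, tx, ty, tz, spin, gripper, ...]. A call has 1 to 8 rows; each row is the pose to reach, as a shift and turn from the pose commanded when the call began; what a row does not reach only later rows make up. A row lasts 1/8 s, in which the tool goes at most 62.5 mm and 10.7 degrees, less where a joint would pass 70% of its speed; a pose out of reach is approached as far as the arm can. A call with a gripper value outside its range is refused whole. The fingers move at their own pace and stop on an object; the grip force is fixed at half the most. Time passes only in rows, so rows that repeat a pose let the fingers close. It gives the time, the measured TCP pose, the force and the opening at its end, in the units of the state.
- status.state(): the state, without advancing time (a new reading comes with each control period).
- eyes.grab_frame(name): name is "scene" or "top"; returns a dict with "color" (400x640x3 uint8, blue, green, red), "intrinsics" (3x3 intrinsics, pixels), "origin" and "orientation" of the camera in the world. Camera axes: x right, y down, z forward; pixel columns grow to the right and rows downward; lengths in mm; the calibration is good to about 2 mm. A picture is of the moment at which its call begins. There is no depth.
- job_done(): hands the job in, once; it reports no verdict.
The state is a dict: "time": time; "joint_positions": joint angles; "qvel": joint speeds; "tau": joint torques, N m; "eef_pos": TCP position; "tool_rot": TCP orientation; "wrist_force": force on the tool from outside, world axes, zero at the start; "torque": the same for the moment, N m; "width": finger opening in mm.
Only numpy, scipy, OpenCV 4.12 (cv2) and the standard library are available. Lean on these libraries where they do the work, as an engineer would, in place of code of your own. Each camera call takes 0.05 s, during which the arm holds its last target.

### The job

Unload the carrying stand from the top down. First lift the locking bar straight up out of its two U brackets, keeping it level, and lay it centred in the low two-saddle bar rest; next put the toothed cutter upright into the round dish and the square-ended packing block into the small four-cornered nest, in either order; last move the riser block they stood on into the long four-cornered nest. Everything ends sitting flat in its place, and the loose stair-shaped step block nearby is left alone.

Things in the scene. Friction and masses are not known exactly. Their poses are not given: they have to be found in the camera images.
- lock_bar_centre (a point): Steel locking bar, 194 mm long (y), 16 x 16 mm in section, with a lifting lug on top at mid-length: 14 mm thick (x), 44 mm long (y), free height 35 mm. The point is half-way up the lug, 33 mm above the bar's underside; z is up. Starts lying in the stand's two U slots, 4 mm clear above the cutter and 6 mm above the block. About 0.22 kg. Grip the lug across x.
- shell_mill_centre (a point): Brown toothed cutter (shell end mill), a standing cylinder 39 mm in diameter and 46 mm high; the point is at its centre, half-way up. z is up; the yaw does not matter. Starts standing on one end of the riser block beneath the locking bar. About 0.27 kg.
- steel_block_centre (a point): Dark steel packing block, 50 mm (x) by 56 mm (y) by 44 mm high (z, up); the point is at its centre. Starts on the other end of the riser block, beneath the locking bar, 66 mm from the cutter; grip across the 50 mm (x). About 0.85 kg.
- riser_centre (a point): Bright aluminium riser block with drilled sides, 50 (x) by 130 (y) by 44 mm high (z, up); the point is at its centre. Starts on the stand's base plate midway between the brackets, its y along the bar; cutter and packing block stand on it, 33 mm either side of its middle. Grip it across the 50 mm (x). About 0.7 kg.
- bar_rest_seat (a point): Bar rest, fixed: grey plate 64 x 130 x 6 mm with two low saddles 55 mm either side of its middle along y, each an open slot 36 mm wide (across x), floor 30 mm and cheek tops 42 mm above the bench. The point is midway between the saddles at floor height: the middle of the bar's underside belongs there, the bar along y, either way round.
- mill_dish_seat (a point): Round dish for the toothed cutter, fixed: dark steel, 71 mm across outside, 63 mm inside, floor 3 mm and lip 6 mm above the bench. The point is the centre of the floor.
- block_nest_seat (a point): Small nest for the packing block, fixed: dark plate 80 (x) by 86 mm (y), 3 mm thick, with an angle piece 9 mm high at each corner (legs 14 mm) that leaves the middle of each side open for the fingers; between the corners 72 mm (x) by 78 mm (y). The point is the centre of the plate's upper face, z up; the block's 56 mm lies along y.
- riser_nest_seat (a point): Long nest for the riser block, fixed: as the small one, plate 80 (x) by 160 mm (y), corner legs 18 mm, between the corners 72 mm (x) by 152 mm (y). The point is the centre of the plate's upper face; the riser's 130 mm lies along y.
- carry_stand_base (a point): Grey carrying stand, fixed: base plate 84 (x) by 184 (y) by 8 mm and two upright brackets, 44 mm wide (x), 10 mm thick, centred 84 mm either side along y. Their tops are open U slots 20 mm wide (x): slot floor 102 mm and tops 126 mm above the bench, so the bar must rise 25 mm to be clear. The point is the centre of the plate's upper face.
- step_block_centre (a point): Bystander: dark stair-shaped step block, about 48 x 66 x 40 mm, loose on the bench; the point is at its middle. Leave it alone.

How it is judged:
By the outcome, as a careful person would: the job done as asked, in the order asked, and still so for the second after the job is handed in, with the robot touching nothing.
It also fails if it takes over 109 s, if anything falls off the work surface, if the arm or the gripper's body presses on something with over 40 N, if the wrist force passes 120 N, or if a joint passes its speed limit or range.

## Working session

There is one attempt and no reset: what is moved stays moved. The work goes in short steps, Python scripts to look and compute and a tool call to move; the robot and the scene stay as the last step left them, time stands still between calls to the robot, and variables do not carry over. Pictures are saved under pics/ and viewed, and the job is handed in when it is done.

Besides the shell and the picture viewer there is one more tool, called after ">>>" as a command line: name --argument value ..., lists and objects as JSON in quotes. move_arm: Moves the arm, as the interface text tells. Its arguments: {"type":"object","properties":{"series":{"type":"array","items":{"type":"number"}}},"required":["series"]}

```bash
ls; mkdir -p pics; cat > h.py <<'E'
import numpy as np,cv2
from plant import status,eyes,job_done
E
python3 - <<'E'
from h import *
print(status.state())
for n in("scene","top"):
    f=eyes.grab_frame(n); cv2.imwrite(f"pics/{n}0.png",f["color"]); np.savez(f"{n}0.npz",**f)
    print(n,f["intrinsics"],f["origin"],f["orientation"])
E
```

```text
pics
{'time': 0.0, 'joint_positions': array([-8.37743671e+01,  9.11195571e+00,  9.15717918e+01, -1.27906367e-03,
        7.94239103e+01, -1.20377432e+01]), 'qvel': array([ 0.05692221,  0.00944148,  0.05490369,  0.02691731,  0.03496227,
       -0.03929303]), 'tau': array([ 1.78797563e-04, -3.85558283e+01, -3.22109914e+01,  7.01030181e-02,
        3.76918085e-02, -1.49749371e-04]), 'eef_pos': array([ 180.10064793, -545.4015247 ,  213.62908088]), 'tool_rot': array([-1.79978777e+02,  1.05552561e-01, -7.17363684e+01]), 'wrist_force': array([-0.85994459, -0.58564902,  0.1892342 ]), 'torque': array([-0.08320349,  0.01022775,  0.00288099]), 'width': 91.68353952273957}
scene [[445.01205532   0.         316.98842029]
 [  0.         445.01205532 202.89579732]
 [  0.           0.           1.        ]] [-48.88575706 775.80087904 795.21838965] [-128.42160182    0.97392331 -136.85273826]
top [[517.70228125   0.         323.40654818]
 [  0.         517.70228125 203.11494672]
 [  0.           0.           1.        ]] [ 455.08052725  140.1196169  1268.70561431] [-175.21739445    1.23887378  -91.40895331]
```

View pics/scene0.png

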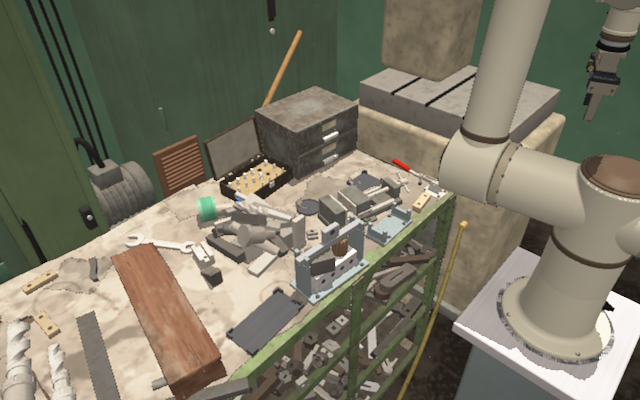

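View pics/top0.png

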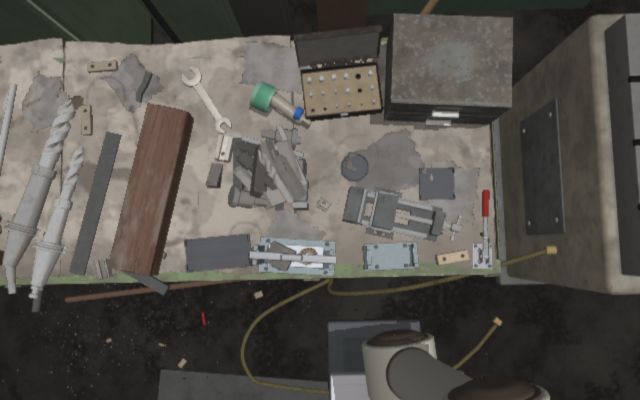

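The stand is at about (295,257) in the top view, the long nest at (218,252), the bar rest at (390,256), the dish at (355,165) and the small nest at (436,183). I'll enlarge both views.

```bash
python3 - <<'E'
from h import *
t=cv2.imread("pics/top0.png"); cv2.imwrite("pics/t0a.png",cv2.resize(t[220:285,175:345],None,fx=4.6,fy=4.6,interpolation=cv2.INTER_CUBIC))
cv2.imwrite("pics/t0b.png",cv2.resize(t[140:285,330:500],None,fx=4,fy=4,interpolation=cv2.INTER_CUBIC))
s=cv2.imread("pics/scene0.png"); cv2.imwrite("pics/s0a.png",cv2.resize(s[170:360,220:450],None,fx=3.1,fy=3.1,interpolation=cv2.INTER_CUBIC))
E
```

```text
(no output)
```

View pics/t0a.png

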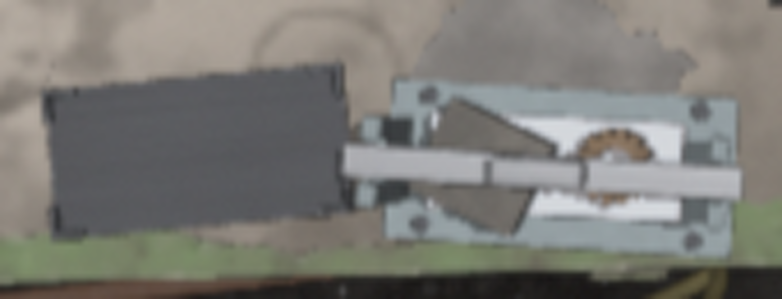

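View pics/t0b.png

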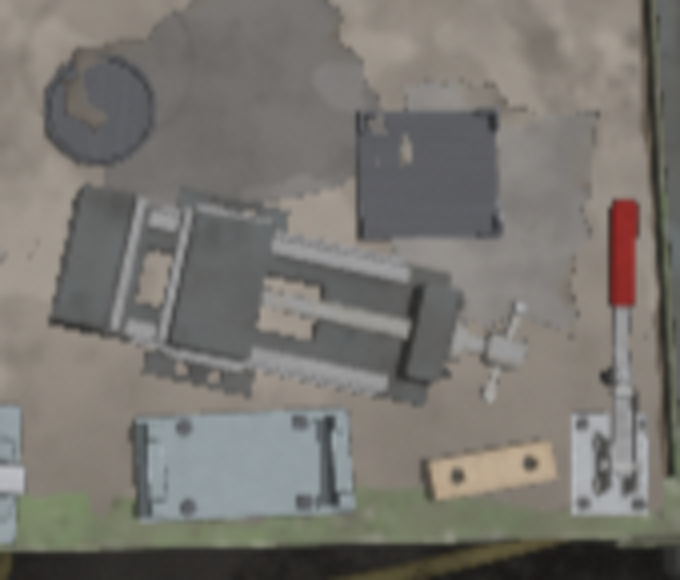

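View pics/s0a.png

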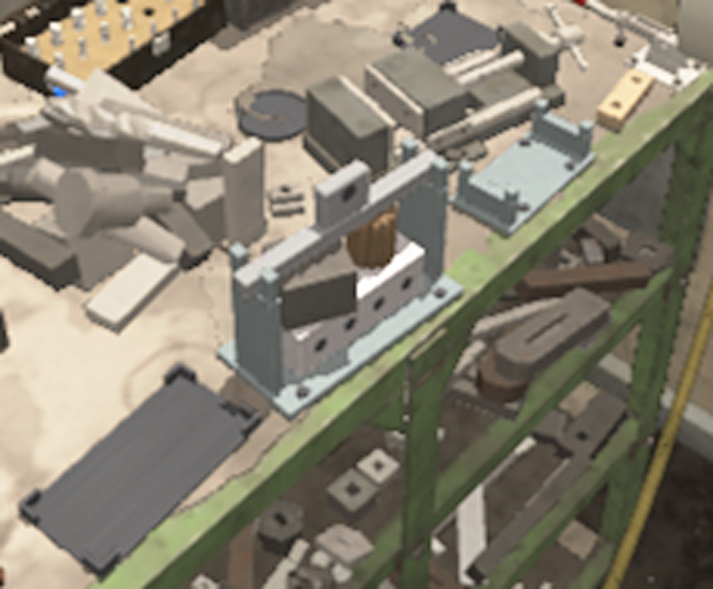

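```bash
cat >> h.py <<'E'
from scipy.spatial.transform import Rotation as Ro
def ray(f,uv):
    uv=np.atleast_2d(uv).astype(float); d=np.c_[uv,np.ones(len(uv))]@np.linalg.inv(f["intrinsics"]).T
    return d@Ro.from_euler('xyz',f["orientation"],degrees=True).as_matrix().T
def plane(f,uv,z):
    d=ray(f,uv); o=np.array(f["origin"]); return o+d*((z-o[2])/d[:,2])[:,None]
def proj(f,P):
    q=(np.atleast_2d(P)-f["origin"])@Ro.from_euler('xyz',f["orientation"],degrees=True).as_matrix()
    q=q@np.array(f["intrinsics"]).T; return q[:,:2]/q[:,2:]
def crop(c,s,off): return (np.atleast_2d(c)+.5)/s-.5+np.array(off)
def rect(n,P):
    P=P[:,:2]; m=P.mean(0); e=np.linalg.norm(np.roll(P,-1,0)-P,axis=1)
    a=[(P[0]-P[1]),(P[3]-P[2])]; an=[np.degrees(np.arctan2(v[1],v[0])).round(1) for v in a]
    b=[(P[0]-P[3]),(P[1]-P[2])]; bn=[np.degrees(np.arctan2(v[1],v[0])).round(1) for v in b]
    print(n,m.round(1),'sides',e.round(1),'ydir',an,'xdir',bn)
E
cat > m.py <<'E'
from h import *
f=dict(np.load("top0.npz"))
A=lambda c,z:plane(f,crop(c,4.6,(175,220)),z)
B=lambda c,z:plane(f,crop(c,4,(330,140)),z)
rect("long",A([(45,92),(342,66),(350,212),(57,238)],3))
rect("stand",A([(393,78),(738,100),(733,257),(385,235)],8))
rect("bar",A([(343,144),(741,166),(741,199),(343,180)],118))
rect("lug",A([(488,158),(583,160),(583,186),(488,184)],153))
print("blk",A([(460,98),(556,148),(515,233),(424,185)],96).round(1))
print("mill",A([(616,165),(654,165)],98).round(1))
rect("small",B([(357,113),(497,112),(500,238),(358,238)],3))
rect("rest",B([(134,418),(350,410),(355,510),(138,520)],6))
print("dish",B([(99,109),(45,109),(153,109)],6).round(1))
E
python3 m.py
```

```text
long [447.  426.2] sides [159.4  77.4 156.4  77.7] ydir [np.float64(93.5), np.float64(93.7)] xdir [np.float64(4.6), np.float64(2.4)]
stand [434.3 232.6] sides [183.1  82.3 183.7  82.7] ydir [np.float64(84.9), np.float64(85.1)] xdir [np.float64(-3.8), np.float64(-3.3)]
bar [434.  234.4] sides [192.4  15.8 192.   17.3] ydir [np.float64(85.5), np.float64(85.9)] xdir [np.float64(-0.7), np.float64(-1.5)]
lug [434.8 234.3] sides [44.5 12.1 44.4 12.1] ydir [np.float64(87.4), np.float64(87.4)] xdir [np.float64(-1.0), np.float64(-1.2)]
blk [[470.9 275.7  96. ]
 [445.2 228.8  96. ]
 [404.3 249.8  96. ]
 [428.7 294.1  96. ]]
mill [[436.2 199.4  98. ]
 [435.8 180.8  98. ]]
small [ 602.8 -113.7] sides [85.6 77.6 86.4 77.1] ydir [np.float64(88.8), np.float64(88.5)] xdir [np.float64(-1.8), np.float64(-1.3)]
rest [429.3   5.2] sides [130.8  60.2 130.9  61.5] ydir [np.float64(90.7), np.float64(91.3)] xdir [np.float64(0.5), np.float64(0.6)]
dish [[648.8  86.5   6. ]
 [649.7 119.6   6. ]
 [647.9  53.3   6. ]]
```

>>> move_arm --series '[0,0,1.5,0,1,0.5,1.5,2,0.5,1,1,3,2,1,1,1.5,5,2,2,1,2,7,2,3,1,3,9,2,4,1,3.5,11,2,5,1,4,13,2,6,1]'

```text
time: 1.1
eef_pos: [299.4, -157.1, 274.3]
tool_rot: [-180.0, -0.0, -23.5]
wrist_force: [1.4, -0.2, -0.8]
width: 91.7
```

>>> move_arm --series '[0.7,2,0,0.5,1,1.4,4,0,1,1,2.1,6,0,1.5,1,2.8,8,0,2,1,3.5,10,0,2.4,1,4.2,12,0,2.4,1,4.48,13,-1,2.4,1,4.48,13,-2,2.4,1]'

```text
time: 2.1
eef_pos: [433.7, 233.2, 213.3]
tool_rot: [-180.0, 0.0, -4.3]
wrist_force: [-0.3, -0.9, -0.4]
width: 92.1
```

```bash
python3 - <<'E'
from h import *
print(status.state()['eef_pos'],status.state()['tool_rot'])
for n in("scene","top"):
    f=eyes.grab_frame(n); np.savez(f"{n}1.npz",**f); c=f["color"]
    p=proj(f,[(434.7,234,140)])[0].astype(int); print(n,proj(f,[(434.7,234,153),(434.7,234,210)]))
    x,y=max(p[0]-80,0),max(p[1]-65,0)
    cv2.imwrite(f"pics/{n}1.png",cv2.resize(c[y:y+130,x:x+160],None,fx=4.5,fy=4.5,interpolation=cv2.INTER_CUBIC))
E
```

```text
[433.72998959 233.16599082 213.34129097] [-1.79987130e+02  2.94732515e-02 -4.32142063e+00]
scene [[330.14787451 226.65799894]
 [330.1853336  206.246375  ]]
top [[291.17747764 257.02944841]
 [288.8376762  257.60008571]]
```

View pics/scene1.png

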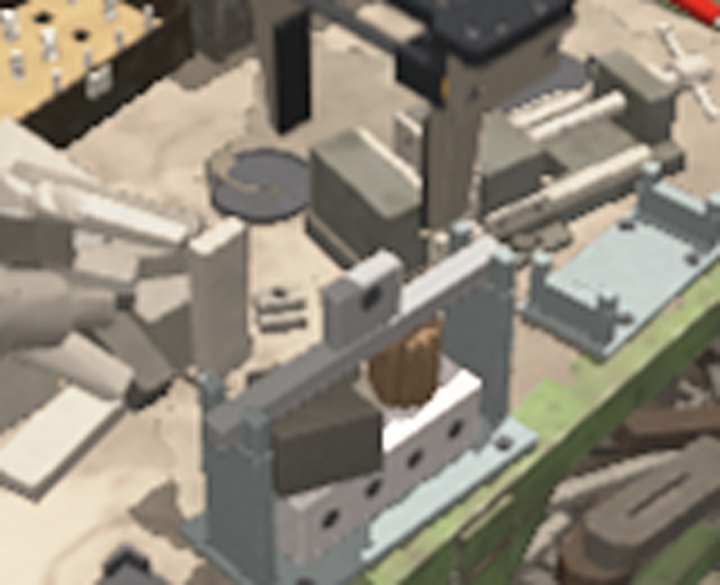

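View pics/top1.png

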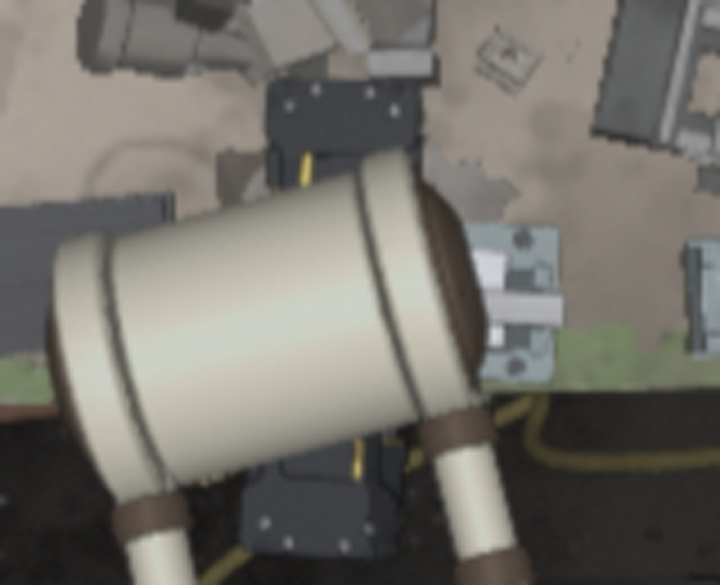

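>>> move_arm --series '[0,0,-1,0,0.6,0,0,-2,0,0.5,0,0,-3,0,0.4,0,0,-3,0,0.35,0,0,-3,0,0.3,0,0,-3,0,0.3,0,0,-3,0,0.25,0,0,-3,0,0.25]'

```text
time: 3.2
eef_pos: [434.1, 231.0, 125.1]
tool_rot: [-180.0, -0.0, -4.5]
wrist_force: [0.7, 0.4, -0.5]
width: 23.0
```

>>> move_arm --series '[0,0,0,0,0.2,0,0,0,0,0,0,0,0,0,0,0,0,0,0,0,0,0,0,0,0]'

```text
time: 3.82
eef_pos: [433.8, 230.9, 124.6]
tool_rot: [180.0, 0.0, -4.5]
wrist_force: [-0.2, 0.3, 0.5]
width: 13.7
```

>>> move_arm --series '[0,0,0.2,0,0,0,0,0.5,0,0,0,0,0.8,0,0,0,0,1.2,0,0,0,0,1.6,0,0,0,0,2,0,0,0,0,2,0,0]'

```text
time: 4.7
eef_pos: [434.7, 231.2, 186.1]
tool_rot: [-179.9, -0.1, -4.5]
wrist_force: [-0.2, -0.2, -0.7]
width: 13.7
```

```bash
cat >> h.py <<'E'
def st():
    s=status.state(); print(round(s['time'],2),s['eef_pos'].round(1),s['tool_rot'].round(1),s['wrist_force'].round(1),round(s['width'],1))
def snap(tag,P,w=80,h=65,s=4.5):
    st()
    for n in("scene","top"):
        f=eyes.grab_frame(n); np.savez(f"{n}{tag}.npz",**f); c=f["color"]
        p=proj(f,[P])[0].astype(int); x,y=max(p[0]-w,0),max(p[1]-h,0); print(n,"off",x,y)
        cv2.imwrite(f"pics/{n}{tag}.png",cv2.resize(c[y:y+2*h,x:x+2*w],None,fx=s,fy=s,interpolation=cv2.INTER_CUBIC))
E
python3 -c "
from h import *
snap('2',(434,232,140))"
```

```text
4.7 [434.7 231.2 186.1] [-1.799e+02 -1.000e-01 -4.500e+00] [-0.2 -0.2 -0.7] 13.7
scene off 250 165
top off 212 192
```

View pics/scene2.png

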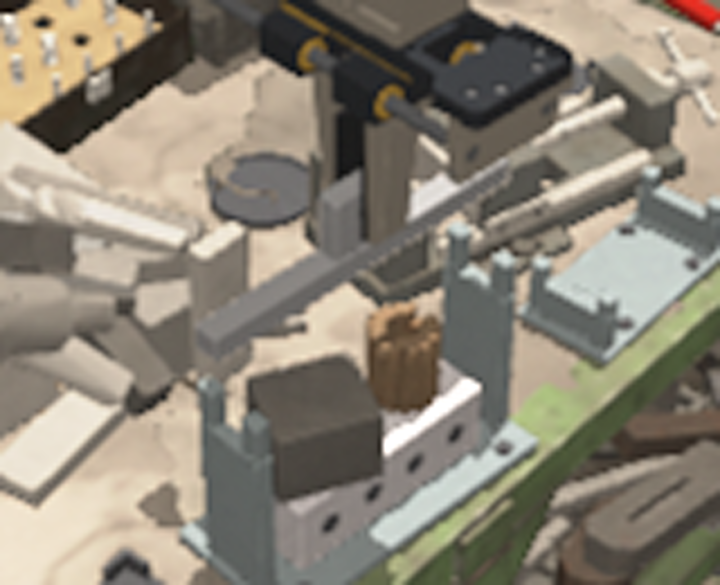

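```bash
python3 - <<'E'
from h import *
f=dict(np.load("scene2.npz"))
c=crop([(195,330),(215,347),(512,172),(495,160)],4.5,(250,165))
P=plane(f,c,179.5);print(P.round(1),P.mean(0))
f=dict(np.load("scene1.npz"))
c=crop([(205,418),(222,440),(510,250),(488,235)],4.5,(250,166))
P=plane(f,c,118);print(P.round(1),P.mean(0))
c=crop([(325,287),(380,250),(402,265),(347,302)],4.5,(250,166))
P=plane(f,c,153);print(P.round(1),P.mean(0))
f=dict(np.load("scene2.npz"))
print(((proj(f,[(434.7,231.2,186.1),(427.7,231.2,205),(427.7,234,205),(427.7,221,205),(427.7,241,205)])-[250,165]+.5)*4.5).round())
E
```

```text
[[447.7 332.6 179.5]
 [433.2 334.4 179.5]
 [413.1 147.5 179.5]
 [425.4 145.6 179.5]] [429.86103107 240.01914332 179.5       ]
[[448.3 329.9 118. ]
 [432.3 334.5 118. ]
 [417.3 139.2 118. ]
 [433.3 137.4 118. ]] [432.78713271 235.24906787 118.        ]
[[442.1 252.6 153. ]
 [440.5 214.6 153. ]
 [425.2 215.8 153. ]
 [427.1 253.5 153. ]] [433.7108913  234.14674854 153.        ]
[[367. 224.]
 [378. 200.]
 [374. 203.]
 [393. 189.]
 [364. 210.]]
```

View pics/top2.png

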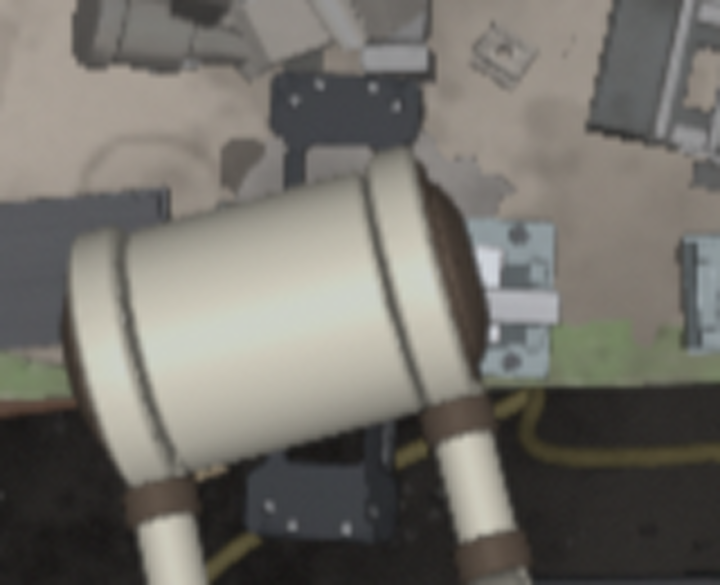

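```bash
python3 - <<'E'
from h import *
f=dict(np.load("top2.npz"))
P=plane(f,crop([(558,291),(558,323)],4.5,(212,192)),179.5);print(P.round(1))
f=dict(np.load("top1.npz"))
P=plane(f,crop([(563,292),(563,325)],4.5,(212,192)),118);print(P.round(1), P.mean(0)+97*np.array([np.cos(1.494),np.sin(1.494),0]))
E
```

```text
[[434.5 138.6 179.5]
 [419.7 139.  179.5]]
[[432.8 136.1 118. ]
 [416.7 136.5 118. ]] [432.17909351 233.03705219 118.        ]
```

>>> move_arm --series '[0,-1,0,0,0,0,-2.5,0,0.2,0,-0.1,-4,0,0.4,0,-0.1,-5.5,0,0.6,0,-0.18,-6.8,0,0.69,0,-0.18,-7.4,0,0.69,0,-0.18,-7.65,0,0.69,0,-0.18,-7.65,0,0.69,0]'

```text
time: 5.8
eef_pos: [428.2, 1.5, 184.3]
tool_rot: [-180.0, 0.0, 1.0]
wrist_force: [0.0, 0.0, -1.6]
width: 13.8
```

>>> move_arm --series '[0,0,0,0,0,0,0,-1,0,0,0,0,-2,0,0,0,0,-2.6,0,0,0,0,-3,0,0,0,0,-3,0,0,0,0,-3,0,0]'

```text
time: 6.68
eef_pos: [429.2, 1.4, 95.5]
tool_rot: [180.0, -0.1, 1.0]
wrist_force: [0.5, 0.4, -2.6]
width: 13.8
```

```bash
python3 -c "
from h import *
snap('3',(430,5,60))"
```

```text
6.67 [429.2   1.4  95.5] [ 1.8e+02 -1.0e-01  1.0e+00] [ 0.5  0.4 -2.6] 13.8
scene off 310 145
top off 313 190
```

View pics/scene3.png

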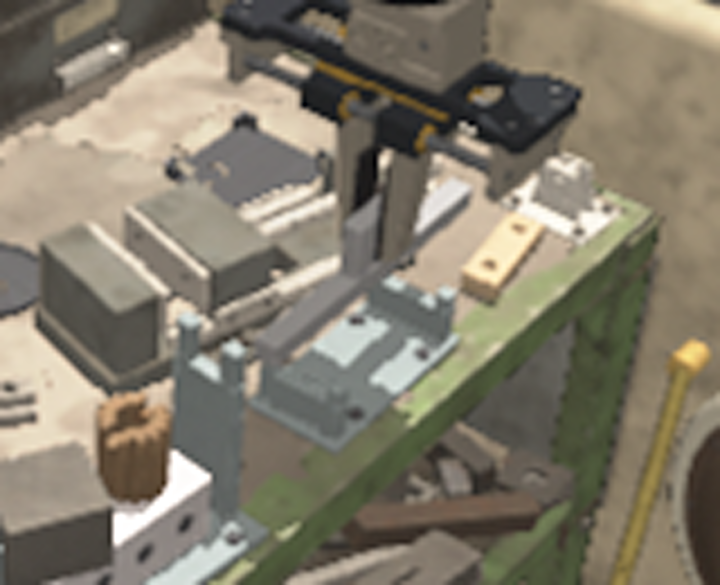

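View pics/top3.png

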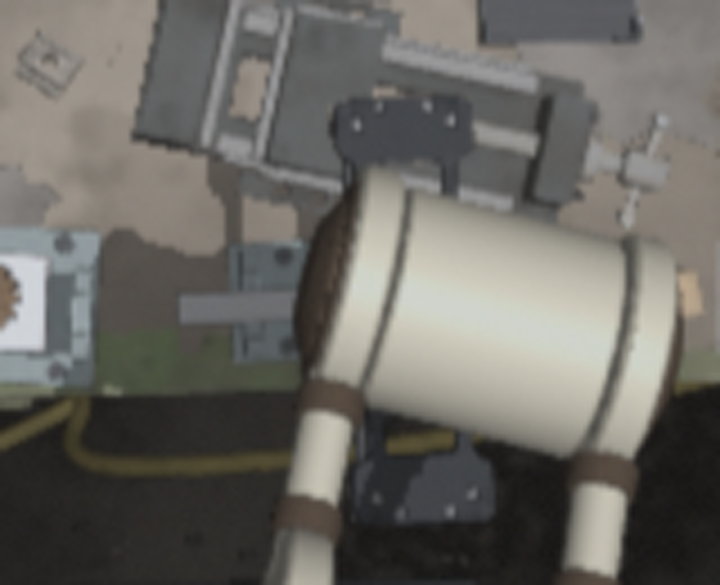

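```bash
python3 - <<'E'
from h import *
f=dict(np.load("top3.npz"))
P=plane(f,crop([(179,293),(179,323)],4.5,(313,190)),89);print(P.round(1))
P=plane(f,crop([(231,243),(234,362)],4.5,(313,190)),6);print(P.round(1))
f=dict(np.load("scene3.npz"))
# vise left block top-corner height guess vs base
P=plane(f,crop([(112,388),(255,398),(340,448),(460,340)],4.5,(310,145)),6);print(P.round(1))
E
```

```text
[[435.4 100.4  89. ]
 [420.4 100.9  89. ]]
[[460.1  68.8   6. ]
 [396.4  69.2   6. ]]
[[525.8 114.7   6. ]
 [458.2  65.4   6. ]
 [396.6  66.3   6. ]
 [399.  -57.7   6. ]]
```

>>> move_arm --series '[0,0.03,-0.6,0,0,0,0.03,-1,0,0,0,0.03,-1.2,0,0,0,0.03,-1.3,0,0,0,0.03,-1.38,0,0,0,0.03,-1.42,0,0,0,0.03,-1.42,0,0]'

```text
time: 7.65
eef_pos: [428.7, 2.2, 52.6]
tool_rot: [180.0, -0.0, 1.0]
wrist_force: [-2.1, 1.3, 3.3]
width: 13.6
```

```bash
python3 -c "
from h import *
snap('4',(430,5,60))"
```

```text
7.65 [428.7   2.2  52.6] [180.  -0.   1.] [-2.1  1.3  3.3] 13.6
scene off 310 145
top off 313 190
```

View pics/scene4.png

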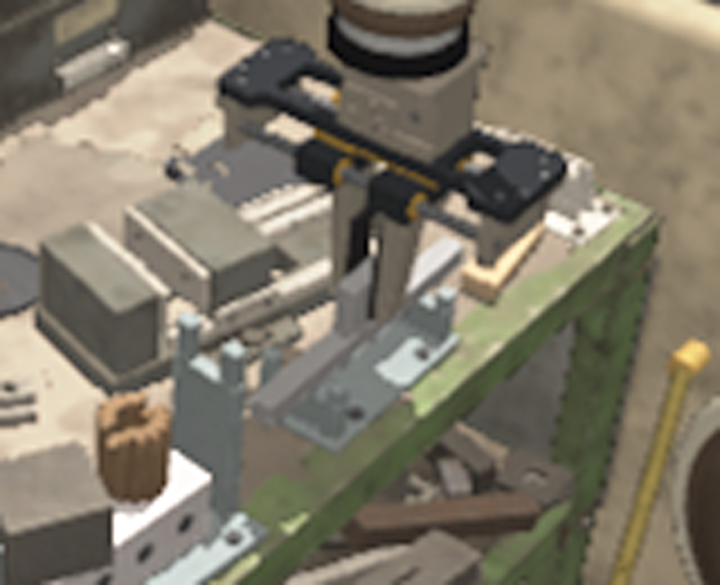

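>>> move_arm --series '[0,0,0,0,0.3,0,0,0,0,0.4,0,0,0,0,0.5,0,0,0.2,0,0.5,0,0,1,0,0.6,0,0,2,0,0.6,0,0,4,0,0.7,0,0,4,0,0.7]'

```text
time: 8.75
eef_pos: [432.0, 1.4, 177.4]
tool_rot: [179.8, -0.6, 1.0]
wrist_force: [0.8, -0.3, -0.5]
width: 64.5
```

>>> move_arm --series '[0,-2,0.5,0,0.7,0,-4,0.5,0,0.7,0,-6,0.5,0,0.7,0,-7,0.5,0,0.7]'

```text
time: 9.25
eef_pos: [427.7, -210.2, 186.2]
tool_rot: [-180.0, 0.0, 0.8]
wrist_force: [-0.3, 1.1, 0.3]
width: 64.1
```

```bash
python3 -c "
from h import *
snap('5',(430,120,60),w=130,h=80,s=3)"
```

```text
9.25 [ 427.7 -210.2  186.2] [-180.     0.     0.8] [-0.3  1.1  0.3] 64.1
scene off 232 153
top off 213 177
```

View pics/scene5.png

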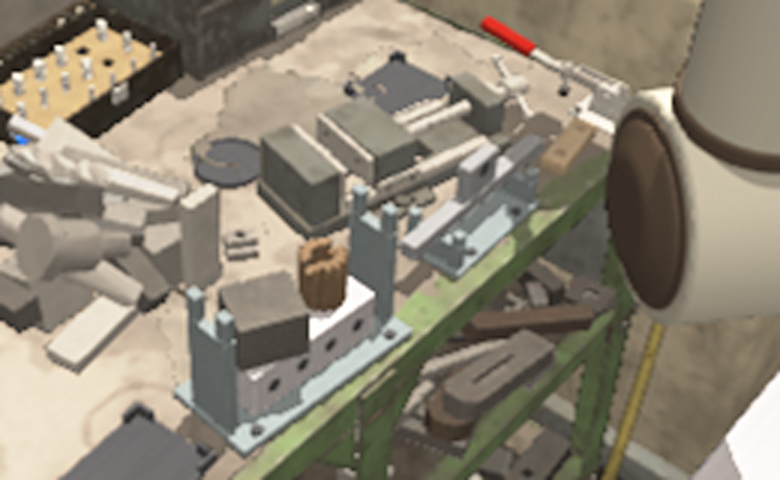

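View pics/top5.png

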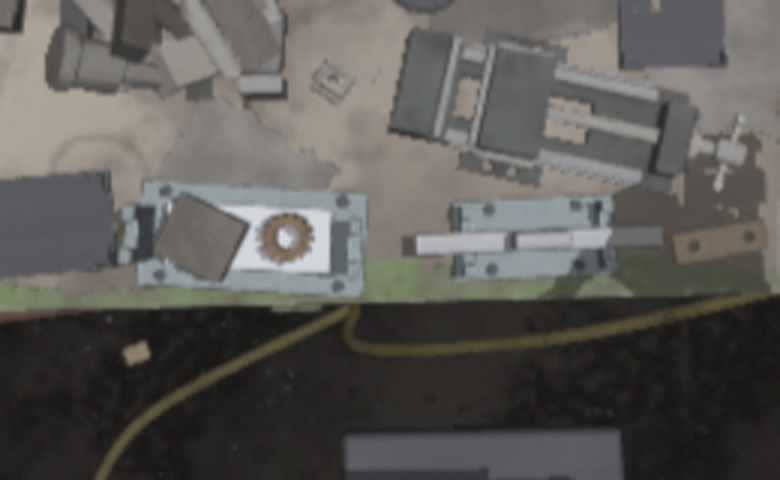

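```bash
python3 - <<'E'
from h import *
f=dict(np.load("top5.npz")); t=f["color"]
cv2.imwrite("pics/t5a.png",cv2.resize(t[225:280,245:345],None,fx=7,fy=7,interpolation=cv2.INTER_CUBIC))
cv2.imwrite("pics/t5b.png",cv2.resize(t[225:280,340:440],None,fx=7,fy=7,interpolation=cv2.INTER_CUBIC))
E
```

```text
(no output)
```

View pics/t5a.png

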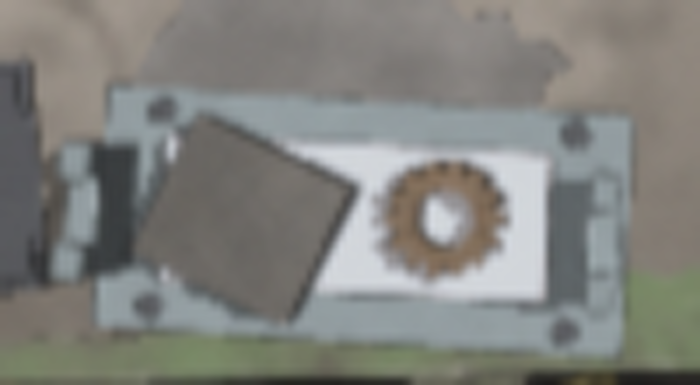

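View pics/t5b.png

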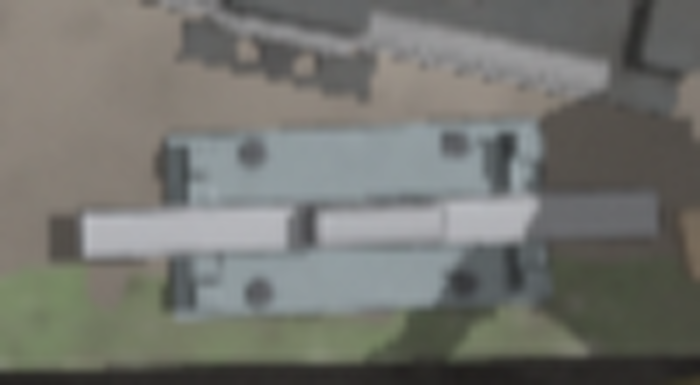

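```bash
python3 - <<'E'
from h import *
f=dict(np.load("top5.npz"))
A=lambda c,z:plane(f,crop(c,7,(245,225)),z)
B=lambda c,z:plane(f,crop(c,7,(340,225)),z)
rect("bar",B([(82,211),(658,193),(659,235),(82,257)],46))
rect("rest",B([(162,134),(541,120),(549,300),(173,320)],6))
rect("lugtop",B([(316,214),(444,206),(444,241),(316,248)],81))
rect("blk",A([(203,112),(357,186),(292,322),(135,250)],96))
print("mill",A([(445,219),(380,219),(510,219),(445,158),(445,281)],98).round(1))
rect("stand",A([(110,86),(632,117),(620,357),(96,325)],8))
rect("riser top (right part)",A([(171,135),(551,154),(547,304),(165,280)],52))
E
```

```text
bar [428.1   5.4] sides [192.6  14.  192.8  15.3] ydir [np.float64(90.4), np.float64(90.8)] xdir [np.float64(-1.7), np.float64(-1.1)]
rest [429.3   5.7] sides [131.2  61.9 129.7  64.1] ydir [np.float64(90.7), np.float64(91.7)] xdir [np.float64(1.6), np.float64(0.3)]
lugtop [427.7   6. ] sides [41.6 11.3 41.6 11. ] ydir [np.float64(92.2), np.float64(91.7)] xdir [np.float64(-2.0), np.float64(-2.1)]
blk [437.4 264.4] sides [55.4 48.3 55.8 49.4] ydir [np.float64(63.1), np.float64(64.3)] xdir [np.float64(-27.4), np.float64(-26.9)]
mill [[435.4 200.3  98. ]
 [435.9 221.3  98. ]
 [434.9 179.4  98. ]
 [454.9 199.9  98. ]
 [415.6 200.8  98. ]]
stand [433.9 233. ] sides [182.   82.7 181.7  82.7] ydir [np.float64(85.2), np.float64(85.2)] xdir [np.float64(-4.2), np.float64(-4.4)]
riser top (right part) [435.6 231.7] sides [127.7  49.9 128.   48.4] ydir [np.float64(85.7), np.float64(85.1)] xdir [np.float64(-3.3), np.float64(-2.9)]
```

>>> move_arm --series '[0,2,0,0,0.7,0,4,0,0,0.7,0,6,0,0,0.7,0,8,0,0,0.7,0,10,0,-0.4,0.7,0.25,12,0,-0.7,0.7,0.25,13.2,0,-0.7,0.7,0.25,13.67,0,-0.7,0.7]'

```text
time: 10.35
eef_pos: [434.4, 204.7, 186.4]
tool_rot: [180.0, 0.1, -4.4]
wrist_force: [0.1, -0.6, 0.7]
width: 64.5
```

>>> move_arm --series '[0,0,-1,0,0.7,0,0,-2,0,0.7,0,0,-2,0,0.7,0,0,-2,0,0.7]'

```text
time: 10.85
eef_pos: [436.4, 202.2, 128.0]
tool_rot: [-180.0, -0.1, -4.6]
wrist_force: [-0.3, 0.1, -0.1]
width: 64.6
```

>>> move_arm --series '[-0.03,-0.07,-0.8,0,0.7,-0.03,-0.07,-1.6,0,0.7,-0.03,-0.07,-2.1,0,0.7,-0.03,-0.07,-2.27,0,0.7,-0.03,-0.07,-2.27,0,0.6,-0.03,-0.07,-2.27,0,0.5,-0.03,-0.07,-2.27,0,0.35,-0.03,-0.07,-2.27,0,0.25]'

```text
time: 11.85
eef_pos: [435.6, 200.4, 59.6]
tool_rot: [-180.0, -0.1, -4.6]
wrist_force: [-0.8, 0.4, 3.9]
width: 38.3
```

>>> move_arm --series '[0,0,0,0,0,0,0,0,0,0,0,0,0,0,0]'

```text
time: 12.22
eef_pos: [435.6, 200.4, 59.6]
tool_rot: [-180.0, -0.1, -4.6]
wrist_force: [-1.4, 0.1, 4.9]
width: 37.7
```

>>> move_arm --series '[0,0,0.3,0,0,0,0,1,0,0,0,0,2,0,0,0,0,3,0,0,0,0,3.2,0,0,0,0,3.2,0,0]'

```text
time: 12.98
eef_pos: [434.5, 200.2, 154.1]
tool_rot: [180.0, 0.1, -4.6]
wrist_force: [0.7, -0.1, -3.4]
width: 38.0
```

```bash
python3 -c "
from h import *
snap('6',(435,200,140))"
```

```text
12.97 [434.5 200.2 154.1] [ 1.8e+02  1.0e-01 -4.6e+00] [ 0.7 -0.1 -3.4] 38.0
scene off 260 158
top off 227 191
```

View pics/scene6.png

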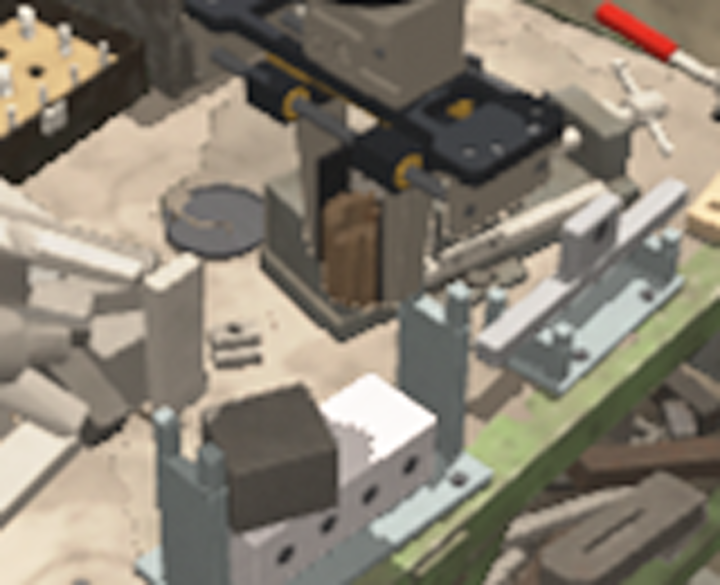

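>>> move_arm --series '[1,-0.5,0,-1.2,0,2.5,-1.3,0,-2.5,0,4,-2.1,0,-3.8,0,5.5,-2.9,0,-5,0,6.5,-3.5,0,-6.3,0,7.14,-3.79,0,-7.5,0,7.14,-3.79,0,-8.8,0,7.14,-3.79,0,-10,0]'

```text
time: 14.08
eef_pos: [648.3, 86.4, 152.3]
tool_rot: [179.8, 0.0, -85.0]
wrist_force: [-0.3, -0.2, -2.4]
width: 37.5
```

>>> move_arm --series '[0,0,-1,0,0,0,0,-2,0,0,0,0,-3,0,0,0,0,-3,0,0,0,0,-3,0,0]'

```text
time: 14.7
eef_pos: [649.5, 86.6, 65.3]
tool_rot: [-180.0, -0.0, -84.6]
wrist_force: [0.5, 0.6, -1.4]
width: 38.2
```

```bash
python3 -c "
from h import *
f=dict(np.load('scene1.npz'));print(plane(f,crop([(260,184),(207,184),(313,184)],4.5,(250,166)),6).round(1))
snap('7',(648,86,40))"
```

```text
[[650.4  89.    6. ]
 [675.2 111.3   6. ]
 [625.7  66.8   6. ]]
14.7 [649.5  86.6  65.3] [-180.    -0.   -84.6] [ 0.5  0.6 -1.4] 38.2
scene off 228 131
top off 275 100
```

View pics/scene7.png

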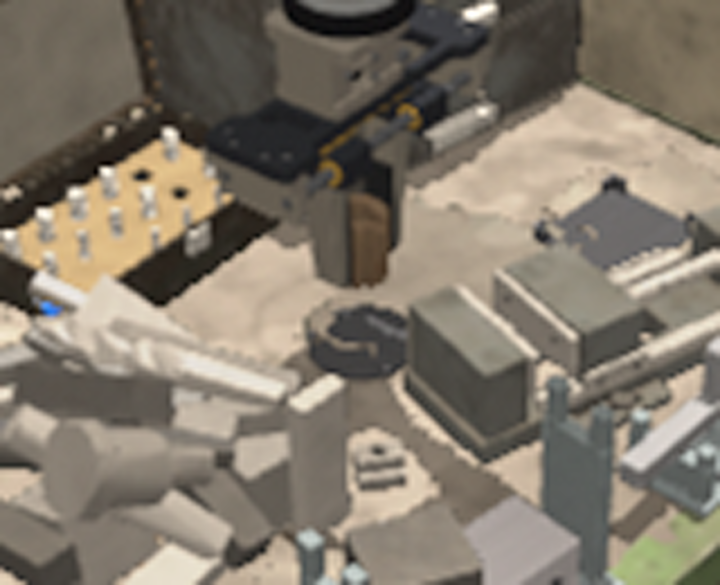

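View pics/top7.png

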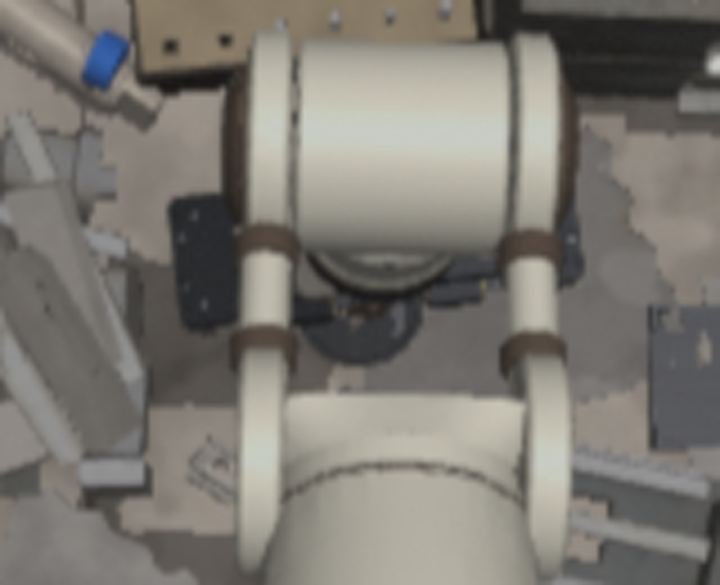

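>>> move_arm --series '[0,0.03,-0.7,0,0,0,0.03,-1.2,0,0,0,0.03,-1.5,0,0,0,0.03,-1.65,0,0,0,0.03,-1.75,0,0,0,0.03,-1.81,0,0,0,0.03,-1.81,0,0]'

```text
time: 15.68
eef_pos: [649.4, 87.5, 10.8]
tool_rot: [-180.0, -0.0, -84.6]
wrist_force: [0.5, -0.0, -2.8]
width: 37.8
```

>>> move_arm --series '[0,0,-0.05,0,0,0,0,-0.07,0,0,0,0,-0.07,0,0]'

```text
time: 16.05
eef_pos: [649.7, 87.5, 10.6]
tool_rot: [-180.0, -0.0, -84.6]
wrist_force: [-5.6, -0.1, 7.4]
width: 37.8
```

>>> move_arm --series '[0,0,0,0,0.5,0,0,0,0,0.55,0,0,0,0,0.65,0,0,0.5,0,0.65,0,0,1.5,0,0.65,0,0,3,0,0.65,0,0,4.5,0,0.65,0,0,5,0,0.65]'

```text
time: 17.05
eef_pos: [651.5, 87.4, 163.3]
tool_rot: [-179.6, -0.1, -84.6]
wrist_force: [-0.6, -0.0, 0.9]
width: 59.5
```

```bash
python3 -c "
from h import *
snap('8',(648,86,40))"
```

```text
17.05 [651.5  87.4 163.3] [-1.796e+02 -1.000e-01 -8.460e+01] [-0.6 -0.   0.9] 59.5
scene off 228 131
top off 275 100
```

View pics/scene8.png

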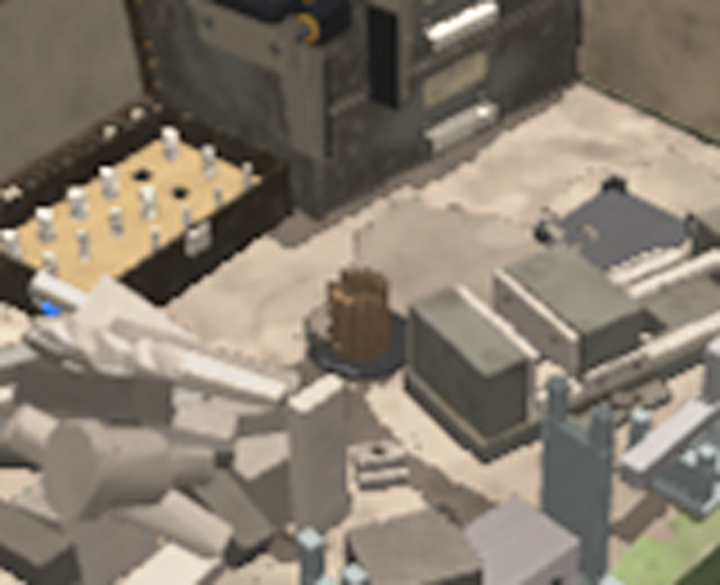

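>>> move_arm --series '[-1,1,0,1.2,1,-2.5,2,0,2.5,1,-4,3,0,3.8,1,-5.3,4.3,0,5,1,-6.5,5.4,0,6.2,1,-7.07,5.9,0,7.24,1,-7.07,5.9,-0.5,7.24,1,-7.07,5.9,-0.5,7.24,1]'

```text
time: 18.15
eef_pos: [435.6, 263.4, 140.4]
tool_rot: [179.8, 0.2, -26.8]
wrist_force: [0.9, -0.3, -0.8]
width: 91.7
```

>>> move_arm --series '[0,0,0,0,0.9,0,0,0,0,0.9]'

```text
time: 18.4
eef_pos: [437.8, 264.0, 143.6]
tool_rot: [-180.0, -0.0, -26.8]
wrist_force: [-1.1, 0.0, -0.2]
width: 82.6
```

```bash
python3 -c "
from h import *
snap('9',(437,240,90))"
```

```text
18.4 [437.8 264.  143.6] [-180.    -0.   -26.8] [-1.1  0.  -0.2] 82.6
scene off 247 183
top off 210 190
```

View pics/scene9.png

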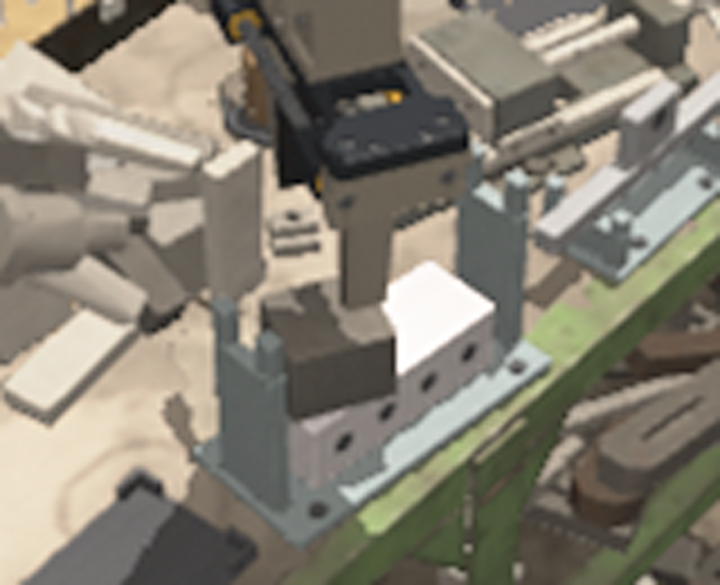

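```bash
python3 -c "
from h import *
f=dict(np.load('scene9.npz'))
b=plane(f,crop([(213,288),(238,300)],4.5,(247,183)),0);print(b)
for z in (60,80,100,120): print(z,((proj(f,b+[0,0,z])-[247,183]+.5)*4.5).round())
"
```

```text
[[5.67377349e+02 2.24452811e+02 1.13686838e-13]
 [5.49943240e+02 2.21777154e+02 0.00000000e+00]]
60 [[208. 210.]
 [234. 222.]]
80 [[206. 182.]
 [232. 194.]]
100 [[204. 154.]
 [231. 166.]]
120 [[202. 126.]
 [229. 137.]]
```

>>> move_arm --series '[0,0,-1,0,0.9,0,0,-2,0,0.9,0,0,-2.6,0,0.9,0,0,-2.85,0,0.8,0,0,-2.85,0,0.65,0,0,-2.85,0,0.55,0,0,-2.85,0,0.45,0,0,-2.85,0,0]'

```text
time: 19.5
eef_pos: [437.2, 265.1, 59.0]
tool_rot: [-179.9, 0.0, -26.7]
wrist_force: [-3.9, 0.6, 5.8]
width: 50.0
```

>>> move_arm --series '[0,0,0,0,0,0,0,0,0,0,0,0,0,0,0]'

```text
time: 19.88
eef_pos: [437.2, 265.1, 59.0]
tool_rot: [-179.9, 0.0, -26.7]
wrist_force: [-4.3, 1.2, 5.9]
width: 49.7
```

>>> move_arm --series '[0,0,0.2,0,0,0,0,0.6,0,0,0,0,1.2,0,0,0,0,2,0,0,0,0,2.8,0,0,0,0,3.3,0,0,0,0,3.3,0,0]'

```text
time: 20.75
eef_pos: [438.1, 264.8, 158.6]
tool_rot: [-179.9, -0.1, -26.7]
wrist_force: [0.4, -0.3, -6.5]
width: 49.9
```

```bash
python3 -c "
from h import *
snap('10',(437,260,130))
f=dict(np.load('top5.npz'));c=f['color'];cv2.imwrite('pics/t10b.png',cv2.resize(c[155:255,395:485],None,fx=6,fy=6,interpolation=cv2.INTER_CUBIC))"
```

```text
20.75 [438.1 264.8 158.6] [-1.799e+02 -1.000e-01 -2.670e+01] [ 0.4 -0.3 -6.5] 49.9
scene off 241 175
top off 200 191
```

View pics/scene10.png

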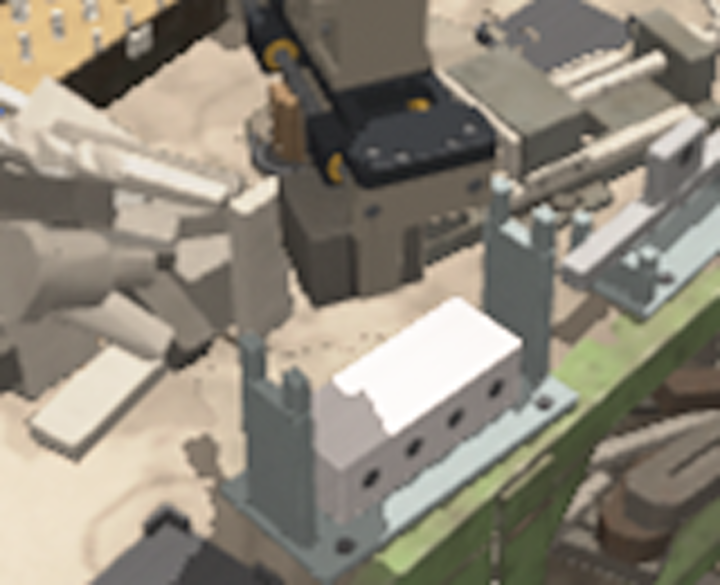

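View pics/t10b.png

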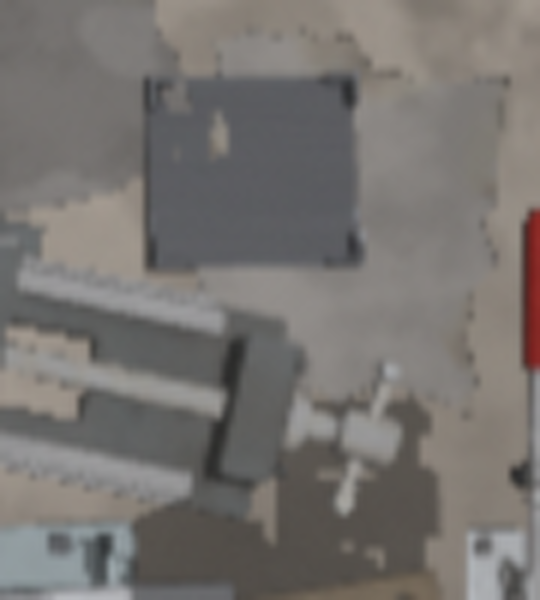

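```bash
python3 -c "
from h import *
f=dict(np.load('top5.npz'))
rect('small',plane(f,crop([(147,78),(354,76),(362,268),(149,270)],6,(395,155)),4))
f=dict(np.load('scene8.npz'));c=f['color'];p=proj(f,[(602.8,-113.7,3)])[0].astype(int);print(p)
cv2.imwrite('pics/s8b.png',cv2.resize(c[p[1]-25:p[1]+25,p[0]-40:p[0]+40],None,fx=9,fy=9,interpolation=cv2.INTER_CUBIC))"
```

```text
small [ 602.7 -113.8] sides [84.3 78.8 86.3 78.9] ydir [np.float64(89.0), np.float64(89.0)] xdir [np.float64(-1.7), np.float64(-0.3)]
[365 182]
```

View pics/s8b.png

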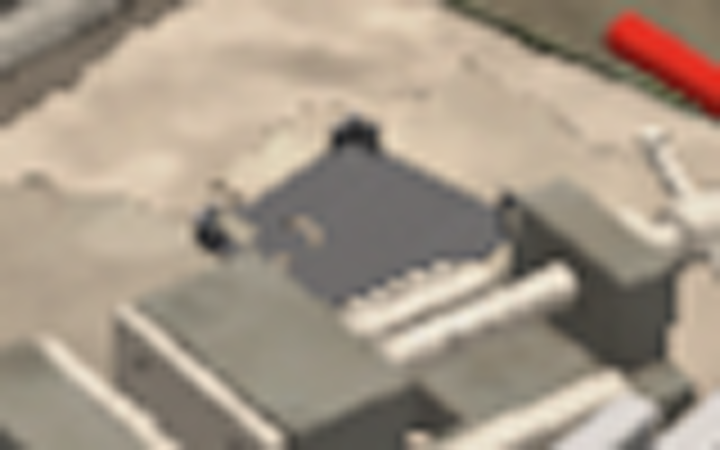

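>>> move_arm --series '[0.7,-1,0,0,0,1.5,-2.7,0,0.5,0,2.3,-4.5,0,1,0,3.1,-6.3,0,1.7,0,3.9,-8.2,0,2.3,0,4.7,-10,0,2.9,0,5.3,-11.6,0,3.2,0,5.5,-12.6,0,3.2,0]'

```text
time: 21.85
eef_pos: [601.9, -115.9, 155.1]
tool_rot: [-180.0, 0.1, -1.2]
wrist_force: [-0.2, -0.4, -4.9]
width: 49.9
```

>>> move_arm --series '[0,0,-0.5,0,0,0,0,-1.5,0,0,0,0,-2.5,0,0,0,0,-3,0,0,0,0,-3,0,0,0,0,-3,0,0]'

```text
time: 22.6
eef_pos: [603.1, -113.6, 68.2]
tool_rot: [180.0, -0.1, -1.1]
wrist_force: [0.3, 0.0, -6.0]
width: 49.8
```

```bash
python3 -c "
from h import *
snap('11',(603,-113,40))"
```

```text
22.6 [ 603.1 -113.6   68.2] [ 1.8e+02 -1.0e-01 -1.1e+00] [ 0.3  0.  -6. ] 49.8
scene off 285 107
top off 359 116
```

View pics/scene11.png

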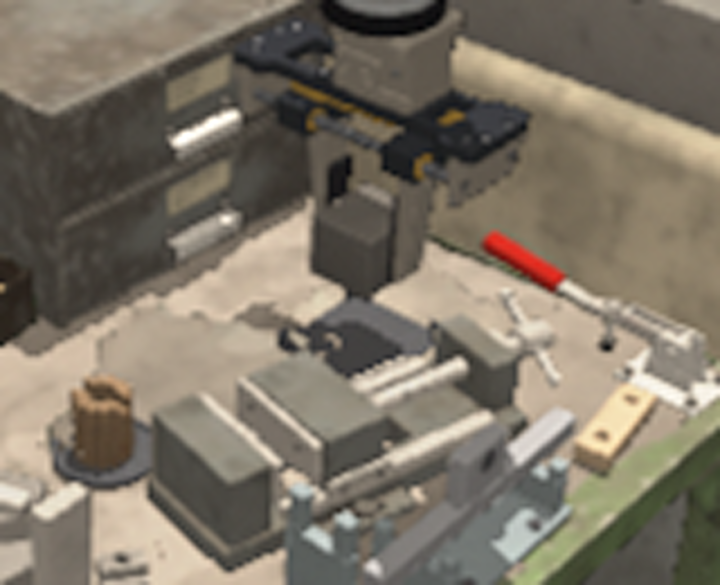

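View pics/top11.png

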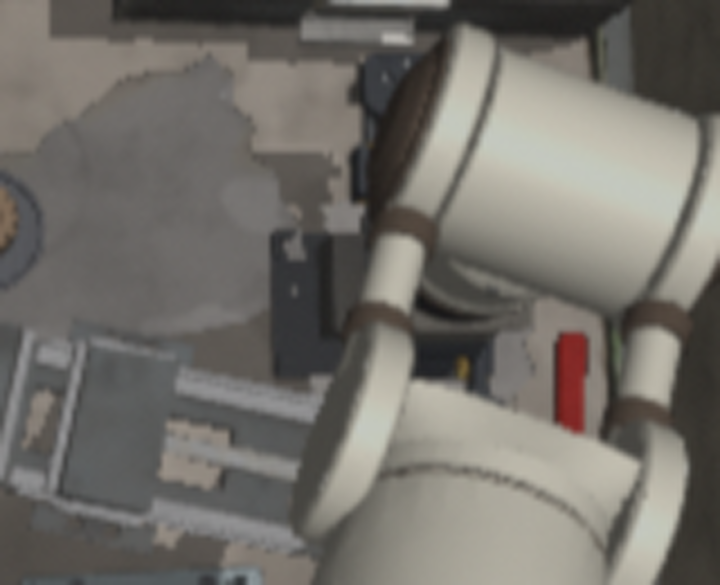

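```bash
python3 -c "
from h import *
f=dict(np.load('scene11.npz'))
print(plane(f,crop([(65,330),(190,262),(310,200)],4.5,(285,107)),0))
f=dict(np.load('top0.npz'))
print(plane(f,[(430,124),(430,120)],75), plane(f,[(430,124)],100),plane(f,[(470,125)],0))
"
```

```text
[[ 7.65576520e+02  7.41750351e+00  0.00000000e+00]
 [ 7.58011792e+02 -1.11656732e+02  1.13686838e-13]
 [ 7.47117672e+02 -2.33182064e+02  0.00000000e+00]]
[[734.23995097 -89.82352087  75.        ]
 [743.72752164 -90.21923106  75.        ]] [[728.39346294 -85.00777871 100.        ]] [[ 746.32957526 -202.73337554    0.        ]]
```

>>> move_arm --series '[0,0,-0.7,0,0,0,0,-1.2,0,0,0,0,-1.6,0,0,0,0,-1.8,0,0,0,0,-1.88,0,0,0,0,-1.92,0,0,0,0,-1.95,0,0,0,0,-1.95,0,0]'

```text
time: 23.7
eef_pos: [602.4, -113.6, 10.0]
tool_rot: [180.0, -0.0, -1.1]
wrist_force: [-5.7, 1.9, 3.1]
width: 49.9
```

Contact: the vertical force went from -6 to +3 N. I'll release.

>>> move_arm --series '[0,0,0,0,0.6,0,0,0,0,0.65,0,0,0,0,0.68,0,0,0.5,0,0.68,0,0,1.5,0,0.68,0,0,3,0,0.68,0,0,4.5,0,0.68,0,0,5,0,0.7]'

```text
time: 24.7
eef_pos: [604.2, -114.3, 163.1]
tool_rot: [179.9, -0.4, -1.1]
wrist_force: [0.3, 0.3, 0.3]
width: 64.4
```

>>> move_arm --series '[-1,1.5,0,0,1,-2,3,0,0,1,-3,4.7,0,0,1,-3.8,6.4,0,0,1,-4.5,8.2,0,0,1,-5.1,10,0,-0.2,1,-5.5,11.4,0,-0.4,1,-5.57,11.5,0,-0.45,1]'

```text
time: 25.7
eef_pos: [433.4, 233.4, 157.7]
tool_rot: [180.0, 0.1, -4.5]
wrist_force: [0.1, -0.9, 0.1]
width: 92.3
```

```bash
python3 -c "
from h import *
snap('12',(520,20,20),w=100,h=70,s=4)
c=dict(np.load('top12.npz'))['color'];cv2.imwrite('pics/t12b.png',cv2.resize(c[130:230,335:475],None,fx=5,fy=5,interpolation=cv2.INTER_CUBIC))"
```

```text
25.7 [433.4 233.4 157.7] [ 1.8e+02  1.0e-01 -4.5e+00] [ 0.1 -0.9  0.1] 92.3
scene off 259 140
top off 283 148
```

View pics/scene12.png

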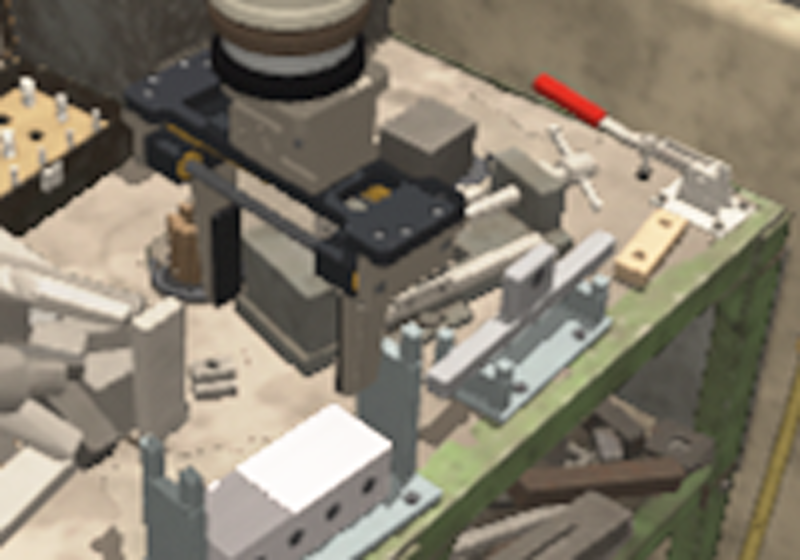

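View pics/t12b.png

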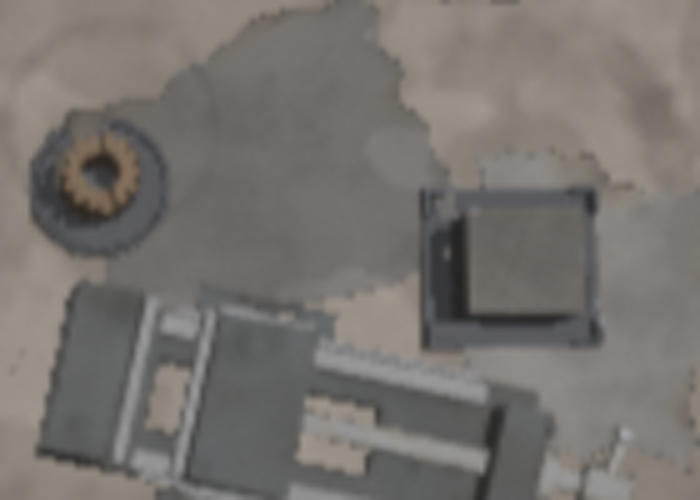

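```bash
python3 -c "
from h import *
f=dict(np.load('top12.npz'))
rect('blk',plane(f,crop([(467,206),(583,204),(585,315),(465,315)],5,(335,130)),47))
print(plane(f,crop([(100,178)],5,(335,130)),49))
print(plane(f,crop([(98,187)],5,(335,130)),6))
st()"
```

```text
blk [ 601.8 -112. ] sides [54.7 52.9 56.4 52. ] ydir [np.float64(89.4), np.float64(88.5)] xdir [np.float64(-3.4), np.float64(-1.6)]
[[646.19599011  87.64130327  49.        ]]
[[648.49349656  86.9058241    6.        ]]
25.8 [434.4 231.4 157.9] [ 1.8e+02  1.0e-01 -4.6e+00] [-0.1  0.7  1.1] 92.0
```

>>> move_arm --series '[0.03,-0.03,-1,0,1,0.03,-0.03,-2,0,1,0.03,-0.03,-3,0,1,0.03,-0.03,-3,0,1,0.03,-0.03,-3,0,1]'

```text
time: 26.42
eef_pos: [437.0, 230.1, 69.5]
tool_rot: [-180.0, -0.1, -4.8]
wrist_force: [-1.2, 0.0, -0.2]
width: 91.6
```

>>> move_arm --series '[-0.05,0.07,-0.7,0,1,-0.05,0.07,-1.3,0,1,-0.05,0.07,-1.65,0,1,-0.05,0.07,-1.65,0,0.8,-0.05,0.07,-1.65,0,0.65,-0.05,0.07,-1.65,0,0.55,-0.05,0.07,-1.65,0,0.45,-0.05,0.07,-1.65,0,0]'

```text
time: 27.42
eef_pos: [435.3, 232.8, 19.5]
tool_rot: [-180.0, -0.1, -4.7]
wrist_force: [1.8, -0.1, -0.6]
width: 50.2
```

>>> move_arm --series '[0,0,0,0,0,0,0,0,0,0,0,0,0,0,0]'

```text
time: 27.8
eef_pos: [435.3, 232.8, 19.5]
tool_rot: [-180.0, -0.1, -4.7]
wrist_force: [3.7, -0.5, 2.6]
width: 49.8
```

>>> move_arm --series '[0,0,0.2,0,0,0,0,0.6,0,0,0,0,1.3,0,0,0,0,2.2,0,0,0,0,3.2,0,0,0,0,4.2,0,0,0,0,4.9,0,0,0,0,4.9,0,0]'

```text
time: 28.8
eef_pos: [434.8, 233.0, 167.3]
tool_rot: [-179.9, -0.1, -4.7]
wrist_force: [0.8, -1.1, -8.5]
width: 49.9
```

```bash
python3 -c "
from h import *
snap('13',(437,260,110))
f=dict(np.load('top12.npz'));cv2.imwrite('pics/t13b.png',cv2.resize(f['color'][220:280,175:275],None,fx=7,fy=7,interpolation=cv2.INTER_CUBIC))"
```

```text
28.8 [434.8 233.  167.3] [-1.799e+02 -1.000e-01 -4.700e+00] [ 0.8 -1.1 -8.5] 49.9
scene off 241 181
top off 201 190
```

View pics/scene13.png

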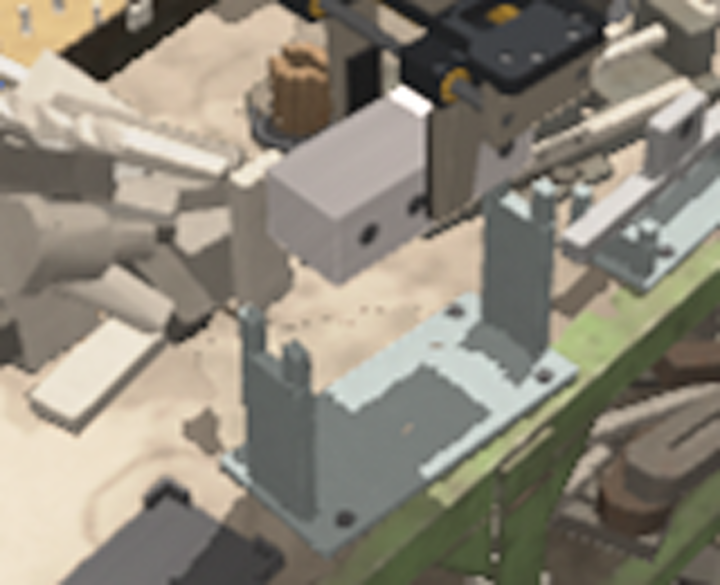

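View pics/t13b.png

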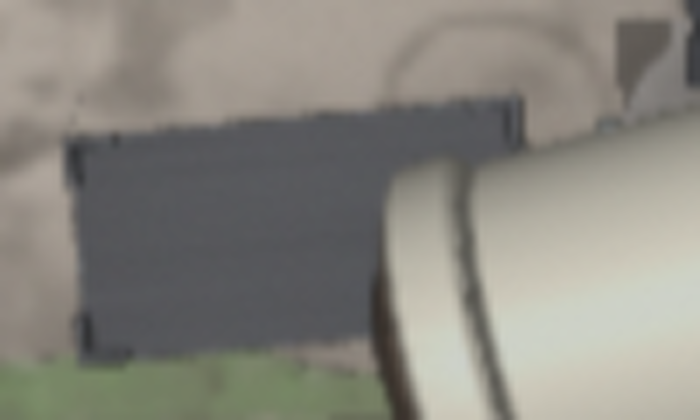

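```bash
python3 -c "
from h import *
f=dict(np.load('top5.npz'));cv2.imwrite('pics/t13c.png',cv2.resize(f['color'][220:280,175:275],None,fx=7,fy=7,interpolation=cv2.INTER_CUBIC))"
```

```text
(no output)
```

View pics/t13c.png

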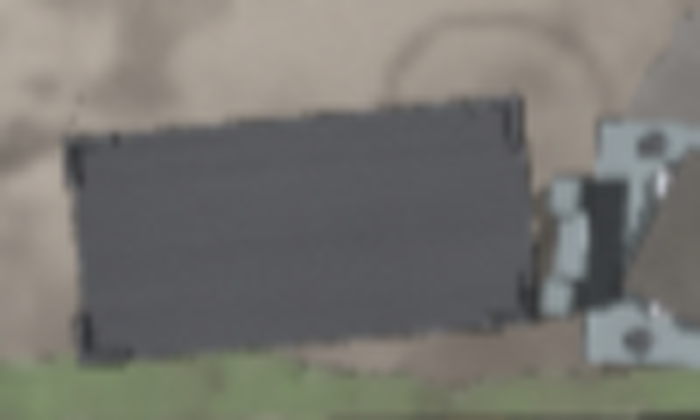

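```bash
python3 -c "
from h import *
f=dict(np.load('top5.npz'))
rect('long',plane(f,crop([(67,138),(522,97),(534,318),(82,360)],7,(175,220)),4))
f=dict(np.load('scene0.npz'))
# s0a crop scale3.1 off 220,170 corners
rect('longscene',plane(f,crop([(25,505),(180,372),(252,430),(100,570)],3.1,(220,170)),6))"
```

```text
long [448.2 426.4] sides [160.4  76.9 158.5  77.5] ydir [np.float64(93.7), np.float64(93.9)] xdir [np.float64(3.8), np.float64(2.4)]
longscene [447.4 428. ] sides [150.2  76.9 146.3  75.6] ydir [np.float64(92.9), np.float64(92.5)] xdir [np.float64(1.6), np.float64(-1.4)]
```

>>> move_arm --series '[0,1,0,0,0,0.1,2.5,0,0.3,0,0.3,4,0,0.7,0,0.43,5.3,0,1.03,0,0.43,6.2,0,1.03,0,0.43,6.46,-0.8,1.03,0,0.43,6.46,-2,1.03,0,0.43,6.46,-3,1.03,0]'

```text
time: 29.9
eef_pos: [445.2, 425.4, 71.9]
tool_rot: [179.8, 0.3, 3.6]
wrist_force: [0.3, 0.0, -8.2]
width: 49.3
```

>>> move_arm --series '[0,0,0,0,0,0,0,0,0,0,0,0,0,0,0]'

```text
time: 30.28
eef_pos: [448.5, 427.2, 77.9]
tool_rot: [-179.9, -0.2, 3.5]
wrist_force: [0.9, -0.2, -7.3]
width: 49.5
```

```bash
python3 -c "
from h import *
snap('14',(447,400,30))"
```

```text
30.27 [448.5 427.2  77.9] [-179.9   -0.2    3.5] [ 0.9 -0.2 -7.3] 49.5
scene off 194 240
top off 146 187
```

View pics/scene14.png

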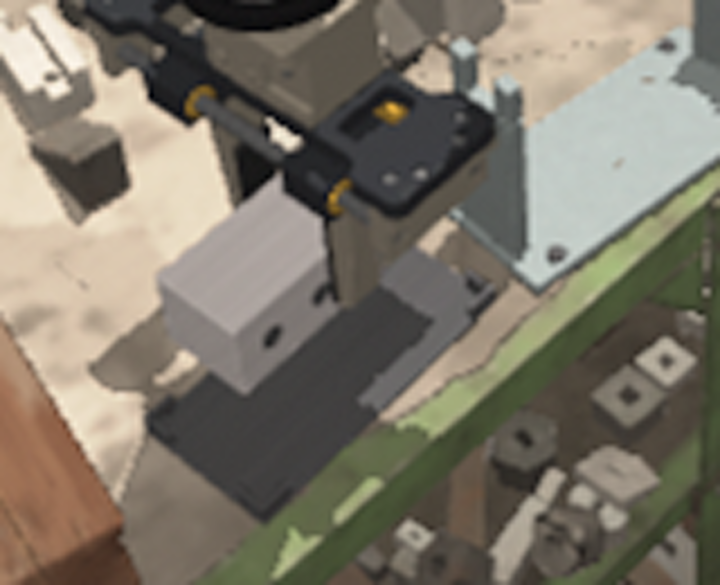

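View pics/top14.png

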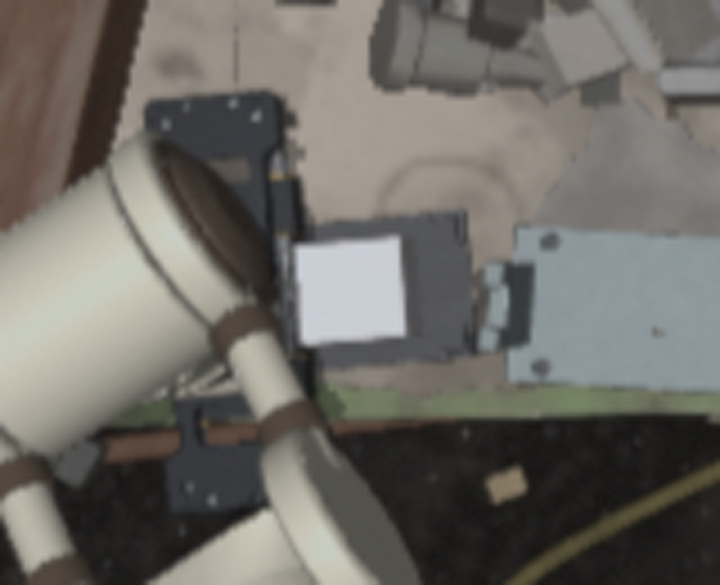

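```bash
python3 -c "
from h import *
f=dict(np.load('top14.npz'))
P=plane(f,crop([(403,237),(406,338)],4.5,(146,187)),110.4);print(P,P.mean(0)+65*np.array([-.061,.998,0]))"
```

```text
[[476.52523663 362.49462105 110.4       ]
 [426.48883421 361.51698494 110.4       ]] [447.54203542 426.875803   110.4       ]
```

Riser centre reads (447.5, 426.9) against the nest at (448, 426.8). Lowering by 63.4 mm.

>>> move_arm --series '[0,0,-0.7,0,0,0,0,-1.3,0,0,0,0,-1.7,0,0,0,0,-1.95,0,0,0,0,-2.05,0,0,0,0,-2.1,0,0,0,0,-2.12,0,0,0,0,-2.12,0,0]'

```text
time: 31.38
eef_pos: [447.6, 426.8, 14.5]
tool_rot: [180.0, -0.0, 3.6]
wrist_force: [-5.3, -4.0, 3.9]
width: 50.0
```

>>> move_arm --series '[0,0,0,0,0.6,0,0,0,0,0.65,0,0,0,0,0.7,0,0,0.5,0,0.7,0,0,1.5,0,0.7,0,0,3,0,0.7,0,0,4.5,0,0.7,0,0,6,0,0.7]'

```text
time: 32.38
eef_pos: [447.4, 426.6, 195.2]
tool_rot: [-180.0, -0.1, 3.5]
wrist_force: [-0.3, 0.8, -0.6]
width: 64.7
```

>>> move_arm --series '[0,-2,0,0,0.7,0,-4,0,0,0.7,0,-6,0,0,0.7,0,-8,0,0,0.7,0,-10,0,0,0.7,0,-12,0,0,0.7,0,-14,0,0,0.7,0,-16,0,0,0.7]'

```text
time: 33.38
eef_pos: [447.4, -55.5, 193.8]
tool_rot: [179.9, -0.1, 3.5]
wrist_force: [1.1, -0.3, -0.7]
width: 64.7
```

>>> move_arm --series '[0,-2,0,0,0.7,0,-4,0,0,0.7,0,-5,0,0,0.7]'

```text
time: 33.75
eef_pos: [447.2, -206.6, 193.7]
tool_rot: [179.9, -0.1, 3.4]
wrist_force: [-0.9, 0.3, 0.3]
width: 64.3
```

```bash
python3 -c "
from h import *
snap('15',(447,400,30))
f=dict(np.load('top15.npz'));cv2.imwrite('pics/t15b.png',cv2.resize(f['color'][130:290,170:490],None,fx=2.5,fy=2.5,interpolation=cv2.INTER_CUBIC))"
```

```text
33.75 [ 447.2 -206.6  193.7] [ 1.799e+02 -1.000e-01  3.400e+00] [-0.9  0.3  0.3] 64.3
scene off 194 240
top off 146 187
```

View pics/scene15.png

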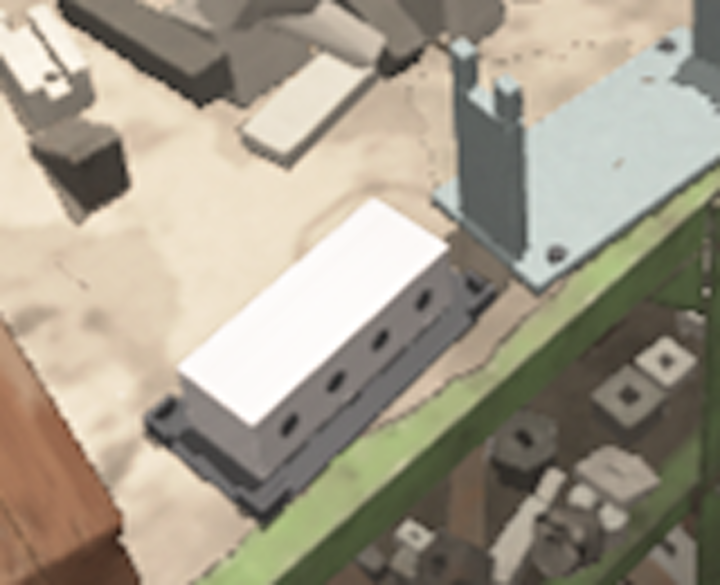

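View pics/t15b.png

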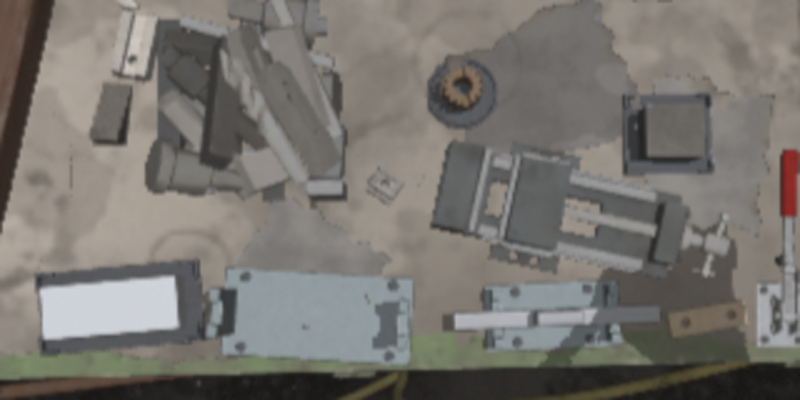

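```bash
python3 -c "
from h import *
f=dict(np.load('top15.npz'))
rect('riser',plane(f,crop([(40,287),(176,277),(181,329),(42,341)],2.5,(170,130)),47))
job_done();st()"
```

```text
riser [446.5 426.1] sides [129.4  49.1 131.9  50.9] ydir [np.float64(92.8), np.float64(93.5)] xdir [np.float64(2.0), np.float64(4.9)]
the job is handed in; nothing more can be done
the job is handed in; nothing more can be done
```

The stand is unloaded in the order asked, and the job was handed in at about 34 s of the 109 s allowed. The locking bar came first, lifted straight up and level, and now lies in the bar rest. Then came the cutter into the dish, the packing block into the small nest and the riser into the long nest.

Last checks, measured from the top camera (calibration good to about 2 mm):

| Part | Distance from its seat | When measured |
|---|---|---|
| Locking bar | about 1 mm, nearly parallel to the rest | after placing |
| Cutter | about 2.5 mm off the dish centre, upright | after placing |
| Packing block | about 2 mm, square to the nest | after placing |
| Riser | about 1.5 mm, aligned with the nest | last picture |

The final pictures show everything sitting flat and the arm clear of it all. At each placing the wrist force showed contact before I opened the fingers. The wrist force readings I saw stayed below about 10 N.

- **Packing block:** it was standing twisted about 22° on the riser. I gripped it at that angle and turned it square before placing it.
- **Bar grip:** I held the bar about 3 mm off the lug's middle and allowed for that when placing it.
- **Step block:** I never identified it for certain in the pictures. The arm only came down to bench height at the stand and the four seats, so I don't believe it was touched.
- **Camera disagreement:** the scene camera put one end of the bar rest 3 to 4 mm from where the top camera did. I went with the top camera, whose dimensions matched the ones given.

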